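# Find the carton with the loose check weight

### The job

One of the three sealed cartons on the black pad has a steel check weight that has come loose inside. Working from the left carton to the right one (as seen from the robot), lift each at least 5 cm clear of the pad, upright, shake it briskly back and forth lengthwise to feel whether it rattles, and stand it back on its outline before taking the next. Then present the one that rattles: finish while holding it still and upright in the gripper over the middle of the yellow mat, about 15 cm up, with the two quiet ones standing on their outlines and the mouse, tape roll and bottle left alone.

Things in the scene. Friction and masses are not known exactly. Their poses are not given: they have to be found in the camera images.
- carton_a_mid (a point): centre (half-way up) of one of three identical sealed white and green cartons, rigid, 46 (x) x 88 (y) x 52 (z) mm, 0.1 to 0.9 kg in all; own z up, own y along its length. It stands on the pad at the start, so this point is 29 mm above the worktop; grip it across the 46 mm side. The letters a, b, c say nothing about which place it stands in or what is inside
- carton_b_mid (a point): centre (half-way up) of one of three identical sealed white and green cartons, rigid, 46 (x) x 88 (y) x 52 (z) mm, 0.1 to 0.9 kg in all; own z up, own y along its length. It stands on the pad at the start, so this point is 29 mm above the worktop; grip it across the 46 mm side. The letters a, b, c say nothing about which place it stands in or what is inside
- carton_c_mid (a point): centre (half-way up) of one of three identical sealed white and green cartons, rigid, 46 (x) x 88 (y) x 52 (z) mm, 0.1 to 0.9 kg in all; own z up, own y along its length. It stands on the pad at the start, so this point is 29 mm above the worktop; grip it across the 46 mm side. The letters a, b, c say nothing about which place it stands in or what is inside
- carton_a: same carton; origin under its middle, y lengthwise. In one of the three (it varies) a 0.28 kg steel cylinder slides 15 mm either way along y, nearly frictionless; the others are packed tight. Heaviness does not tell. An 8 cm stroke at 0.35 m/s throws it to the leading end, where it stays while level: the wrist moment about carton x then differs by 0.08 N m between forward and back strokes
- carton_b: same carton; origin under its middle, y lengthwise. In one of the three (it varies) a 0.28 kg steel cylinder slides 15 mm either way along y, nearly frictionless; the others are packed tight. Heaviness does not tell. An 8 cm stroke at 0.35 m/s throws it to the leading end, where it stays while level: the wrist moment about carton x then differs by 0.08 N m between forward and back strokes
- carton_c: same carton; origin under its middle, y lengthwise. In one of the three (it varies) a 0.28 kg steel cylinder slides 15 mm either way along y, nearly frictionless; the others are packed tight. Heaviness does not tell. An 8 cm stroke at 0.35 m/s throws it to the leading end, where it stays while level: the wrist moment about carton x then differs by 0.08 N m between forward and back strokes
- pad: fixed black rubber pad, 120 (x) x 410 (y) x 3 mm, with three white outlines 79 x 113 mm in a row at y = +140 (left), 0 (middle) and -140 mm (right) of its own frame, one carton lengthwise in each; origin at the centre of its underside
- mat: fixed yellow hand-over mat, 140 x 140 x 4 mm, with a white ring; origin at the centre of its underside
- mouse: black and blue computer mouse, 108 x 58 x 38 mm, loose, a bystander; origin at the centre of its underside
- tape_roll: brown roll of paper tape standing on end, 36 mm across, 46 mm high, loose, a bystander; origin at the centre of its underside
- bottle: white plastic bottle, 64 mm across, 131 mm high, loose, a bystander; origin at the centre of its underside

How it is judged:
On the way, in this order (a step that is already met when the one before it is completed fails the run):
1. the left carton, held up at least 3 cm off the pad, comes to a turn or stop (under 0.06 m/s): part 1 of 3 of its shake (((height (world z) of carton_a_mid above 0.06 m and contact force between the fingers and carton_a above 1 N and linear speed of carton_a below 0.06 m/s and y of each of carton_b_mid, carton_c_mid in the frame of pad below 0.07 m and height (world z) of each of carton_b_mid, carton_c_mid below 0.04 m) or (height (world z) of carton_b_mid above 0.06 m and contact force between the fingers and carton_b above 1 N and linear speed of carton_b below 0.06 m/s and y of each of carton_a_mid, carton_c_mid in the frame of pad below 0.07 m and height (world z) of each of carton_a_mid, carton_c_mid below 0.04 m) or (height (world z) of carton_c_mid above 0.06 m and contact force between the fingers and carton_c above 1 N and linear speed of carton_c below 0.06 m/s and y of each of carton_a_mid, carton_b_mid in the frame of pad below 0.07 m and height (world z) of each of carton_a_mid, carton_b_mid below 0.04 m))).
2. the left carton, held up at least 3 cm off the pad, moves briskly (over 0.1 m/s): part 2 of 3 of its shake (((height (world z) of carton_a_mid above 0.06 m and contact force between the fingers and carton_a above 1 N and linear speed of carton_a above 0.1 m/s and y of each of carton_b_mid, carton_c_mid in the frame of pad below 0.07 m and height (world z) of each of carton_b_mid, carton_c_mid below 0.04 m) or (height (world z) of carton_b_mid above 0.06 m and contact force between the fingers and carton_b above 1 N and linear speed of carton_b above 0.1 m/s and y of each of carton_a_mid, carton_c_mid in the frame of pad below 0.07 m and height (world z) of each of carton_a_mid, carton_c_mid below 0.04 m) or (height (world z) of carton_c_mid above 0.06 m and contact force between the fingers and carton_c above 1 N and linear speed of carton_c above 0.1 m/s and y of each of carton_a_mid, carton_b_mid in the frame of pad below 0.07 m and height (world z) of each of carton_a_mid, carton_b_mid below 0.04 m))).
3. the left carton, held up at least 3 cm off the pad, comes to a turn or stop (under 0.06 m/s): part 3 of 3 of its shake (((height (world z) of carton_a_mid above 0.06 m and contact force between the fingers and carton_a above 1 N and linear speed of carton_a below 0.06 m/s and y of each of carton_b_mid, carton_c_mid in the frame of pad below 0.07 m and height (world z) of each of carton_b_mid, carton_c_mid below 0.04 m) or (height (world z) of carton_b_mid above 0.06 m and contact force between the fingers and carton_b above 1 N and linear speed of carton_b below 0.06 m/s and y of each of carton_a_mid, carton_c_mid in the frame of pad below 0.07 m and height (world z) of each of carton_a_mid, carton_c_mid below 0.04 m) or (height (world z) of carton_c_mid above 0.06 m and contact force between the fingers and carton_c above 1 N and linear speed of carton_c below 0.06 m/s and y of each of carton_a_mid, carton_b_mid in the frame of pad below 0.07 m and height (world z) of each of carton_a_mid, carton_b_mid below 0.04 m))).
4. the middle carton, held up at least 3 cm off the pad, comes to a turn or stop (under 0.06 m/s): part 1 of 3 of its shake (((height (world z) of carton_a_mid above 0.06 m and contact force between the fingers and carton_a above 1 N and linear speed of carton_a below 0.06 m/s and (y of carton_b_mid in the frame of pad above 0.07 m or y of carton_b_mid in the frame of pad below -0.07 m) and height (world z) of each of carton_b_mid, carton_c_mid below 0.04 m and (y of carton_c_mid in the frame of pad above 0.07 m or y of carton_c_mid in the frame of pad below -0.07 m)) or (height (world z) of carton_b_mid above 0.06 m and contact force between the fingers and carton_b above 1 N and linear speed of carton_b below 0.06 m/s and (y of carton_a_mid in the frame of pad above 0.07 m or y of carton_a_mid in the frame of pad below -0.07 m) and height (world z) of each of carton_a_mid, carton_c_mid below 0.04 m and (y of carton_c_mid in the frame of pad above 0.07 m or y of carton_c_mid in the frame of pad below -0.07 m)) or (height (world z) of carton_c_mid above 0.06 m and contact force between the fingers and carton_c above 1 N and linear speed of carton_c below 0.06 m/s and (y of carton_a_mid in the frame of pad above 0.07 m or y of carton_a_mid in the frame of pad below -0.07 m) and height (world z) of each of carton_a_mid, carton_b_mid below 0.04 m and (y of carton_b_mid in the frame of pad above 0.07 m or y of carton_b_mid in the frame of pad below -0.07 m)))).
5. the middle carton, held up at least 3 cm off the pad, moves briskly (over 0.1 m/s): part 2 of 3 of its shake (((height (world z) of carton_a_mid above 0.06 m and contact force between the fingers and carton_a above 1 N and linear speed of carton_a above 0.1 m/s and (y of carton_b_mid in the frame of pad above 0.07 m or y of carton_b_mid in the frame of pad below -0.07 m) and height (world z) of each of carton_b_mid, carton_c_mid below 0.04 m and (y of carton_c_mid in the frame of pad above 0.07 m or y of carton_c_mid in the frame of pad below -0.07 m)) or (height (world z) of carton_b_mid above 0.06 m and contact force between the fingers and carton_b above 1 N and linear speed of carton_b above 0.1 m/s and (y of carton_a_mid in the frame of pad above 0.07 m or y of carton_a_mid in the frame of pad below -0.07 m) and height (world z) of each of carton_a_mid, carton_c_mid below 0.04 m and (y of carton_c_mid in the frame of pad above 0.07 m or y of carton_c_mid in the frame of pad below -0.07 m)) or (height (world z) of carton_c_mid above 0.06 m and contact force between the fingers and carton_c above 1 N and linear speed of carton_c above 0.1 m/s and (y of carton_a_mid in the frame of pad above 0.07 m or y of carton_a_mid in the frame of pad below -0.07 m) and height (world z) of each of carton_a_mid, carton_b_mid below 0.04 m and (y of carton_b_mid in the frame of pad above 0.07 m or y of carton_b_mid in the frame of pad below -0.07 m)))).
6. the middle carton, held up at least 3 cm off the pad, comes to a turn or stop (under 0.06 m/s): part 3 of 3 of its shake (((height (world z) of carton_a_mid above 0.06 m and contact force between the fingers and carton_a above 1 N and linear speed of carton_a below 0.06 m/s and (y of carton_b_mid in the frame of pad above 0.07 m or y of carton_b_mid in the frame of pad below -0.07 m) and height (world z) of each of carton_b_mid, carton_c_mid below 0.04 m and (y of carton_c_mid in the frame of pad above 0.07 m or y of carton_c_mid in the frame of pad below -0.07 m)) or (height (world z) of carton_b_mid above 0.06 m and contact force between the fingers and carton_b above 1 N and linear speed of carton_b below 0.06 m/s and (y of carton_a_mid in the frame of pad above 0.07 m or y of carton_a_mid in the frame of pad below -0.07 m) and height (world z) of each of carton_a_mid, carton_c_mid below 0.04 m and (y of carton_c_mid in the frame of pad above 0.07 m or y of carton_c_mid in the frame of pad below -0.07 m)) or (height (world z) of carton_c_mid above 0.06 m and contact force between the fingers and carton_c above 1 N and linear speed of carton_c below 0.06 m/s and (y of carton_a_mid in the frame of pad above 0.07 m or y of carton_a_mid in the frame of pad below -0.07 m) and height (world z) of each of carton_a_mid, carton_b_mid below 0.04 m and (y of carton_b_mid in the frame of pad above 0.07 m or y of carton_b_mid in the frame of pad below -0.07 m)))).
7. the right carton, held up at least 3 cm off the pad, comes to a turn or stop (under 0.06 m/s): part 1 of 3 of its shake (((height (world z) of carton_a_mid above 0.06 m and contact force between the fingers and carton_a above 1 N and linear speed of carton_a below 0.06 m/s and y of each of carton_b_mid, carton_c_mid in the frame of pad above -0.07 m and height (world z) of each of carton_b_mid, carton_c_mid below 0.04 m) or (height (world z) of carton_b_mid above 0.06 m and contact force between the fingers and carton_b above 1 N and linear speed of carton_b below 0.06 m/s and y of each of carton_a_mid, carton_c_mid in the frame of pad above -0.07 m and height (world z) of each of carton_a_mid, carton_c_mid below 0.04 m) or (height (world z) of carton_c_mid above 0.06 m and contact force between the fingers and carton_c above 1 N and linear speed of carton_c below 0.06 m/s and y of each of carton_a_mid, carton_b_mid in the frame of pad above -0.07 m and height (world z) of each of carton_a_mid, carton_b_mid below 0.04 m))).
8. the right carton, held up at least 3 cm off the pad, moves briskly (over 0.1 m/s): part 2 of 3 of its shake (((height (world z) of carton_a_mid above 0.06 m and contact force between the fingers and carton_a above 1 N and linear speed of carton_a above 0.1 m/s and y of each of carton_b_mid, carton_c_mid in the frame of pad above -0.07 m and height (world z) of each of carton_b_mid, carton_c_mid below 0.04 m) or (height (world z) of carton_b_mid above 0.06 m and contact force between the fingers and carton_b above 1 N and linear speed of carton_b above 0.1 m/s and y of each of carton_a_mid, carton_c_mid in the frame of pad above -0.07 m and height (world z) of each of carton_a_mid, carton_c_mid below 0.04 m) or (height (world z) of carton_c_mid above 0.06 m and contact force between the fingers and carton_c above 1 N and linear speed of carton_c above 0.1 m/s and y of each of carton_a_mid, carton_b_mid in the frame of pad above -0.07 m and height (world z) of each of carton_a_mid, carton_b_mid below 0.04 m))).
9. the right carton, held up at least 3 cm off the pad, comes to a turn or stop (under 0.06 m/s): part 3 of 3 of its shake (((height (world z) of carton_a_mid above 0.06 m and contact force between the fingers and carton_a above 1 N and linear speed of carton_a below 0.06 m/s and y of each of carton_b_mid, carton_c_mid in the frame of pad above -0.07 m and height (world z) of each of carton_b_mid, carton_c_mid below 0.04 m) or (height (world z) of carton_b_mid above 0.06 m and contact force between the fingers and carton_b above 1 N and linear speed of carton_b below 0.06 m/s and y of each of carton_a_mid, carton_c_mid in the frame of pad above -0.07 m and height (world z) of each of carton_a_mid, carton_c_mid below 0.04 m) or (height (world z) of carton_c_mid above 0.06 m and contact force between the fingers and carton_c above 1 N and linear speed of carton_c below 0.06 m/s and y of each of carton_a_mid, carton_b_mid in the frame of pad above -0.07 m and height (world z) of each of carton_a_mid, carton_b_mid below 0.04 m))).
At the end, for the whole second after the job is handed in: the carton that rattles is held by the fingers over the mat: its centre within 50 mm sideways of the mat's centre and 80 to 300 mm above the worktop, tilted under 0.25 rad, slower than 0.04 m/s; each of the other two stands upright on the pad within 45 mm of where it started, at rest and not touched (((distance between weight and carton_a_mid below 0.06 m and horizontal distance between carton_a_mid and mat below 0.05 m and height (world z) of carton_a_mid between 0.08 and 0.3 m and angle between carton_a's own z axis and vertical below 0.25 rad and linear speed of carton_a below 0.04 m/s and contact force between the fingers and carton_a above 1 N and distance of each of carton_b_mid, carton_c_mid from where it was at the start of the episode below 0.045 m and angle between each of carton_b, carton_c's own z axis and vertical below 0.15 rad and height (world z) of each of carton_b_mid, carton_c_mid below 0.036 m and linear speed of each of carton_b, carton_c below 0.02 m/s and contact force between the fingers and carton_b below 0.2 N and contact force between the fingers and carton_c below 0.2 N) or (distance between weight and carton_b_mid below 0.06 m and horizontal distance between carton_b_mid and mat below 0.05 m and height (world z) of carton_b_mid between 0.08 and 0.3 m and angle between carton_b's own z axis and vertical below 0.25 rad and linear speed of carton_b below 0.04 m/s and contact force between the fingers and carton_b above 1 N and distance of each of carton_a_mid, carton_c_mid from where it was at the start of the episode below 0.045 m and angle between each of carton_a, carton_c's own z axis and vertical below 0.15 rad and height (world z) of each of carton_a_mid, carton_c_mid below 0.036 m and linear speed of each of carton_a, carton_c below 0.02 m/s and contact force between the fingers and carton_a below 0.2 N and contact force between the fingers and carton_c below 0.2 N) or (distance between weight and carton_c_mid below 0.06 m and horizontal distance between carton_c_mid and mat below 0.05 m and height (world z) of carton_c_mid between 0.08 and 0.3 m and angle between carton_c's own z axis and vertical below 0.25 rad and linear speed of carton_c below 0.04 m/s and contact force between the fingers and carton_c above 1 N and distance of each of carton_a_mid, carton_b_mid from where it was at the start of the episode below 0.045 m and angle between each of carton_a, carton_b's own z axis and vertical below 0.15 rad and height (world z) of each of carton_a_mid, carton_b_mid below 0.036 m and linear speed of each of carton_a, carton_b below 0.02 m/s and contact force between the fingers and carton_a below 0.2 N and contact force between the fingers and carton_b below 0.2 N))); the arm keeps its last pose, push and grip.
It fails at once if the mouse is pushed more than 30 mm or tipped (distance of mouse from where it was at the start of the episode above 0.03 m or angle between mouse's own z axis and vertical above 0.5 rad).
It fails at once if the tape roll is pushed more than 30 mm or tipped (distance of tape_roll from where it was at the start of the episode above 0.03 m or angle between tape_roll's own z axis and vertical above 0.5 rad).
It fails at once if the bottle is pushed more than 30 mm or tipped (distance of bottle from where it was at the start of the episode above 0.03 m or angle between bottle's own z axis and vertical above 0.5 rad).
It fails at once if a carton is tipped by more than 0.7 rad (angle between any of carton_a, carton_b, carton_c's own z axis and vertical above 0.7 rad).
It also fails if it takes over 72 s, if anything falls off the work surface, if the arm or the gripper's body presses on something with over 40 N, if the wrist force passes 120 N, or if a joint passes its speed limit or range.

### The arm

A 6-joint arm with a two-finger parallel gripper is mounted at the origin on a cart in front of the work surface, level with it; the furniture and walls round the work are solid. World frame = base frame: x ahead of the robot, y to its left, z up, the work surface at z = 0. Lengths are in m, angles in rad, forces in N, time in s.
With the tool pointing down it reaches from about 0.35 to 0.775 m from the base axis. Payload 5.5 kg.
Tool frame: the origin (TCP) lies on the mounting face of the last link; the fingertips stand 173 mm ahead of it and the grasp point (between the pads) lies 155 mm ahead of it; z points along the fingers, y is the direction in which the jaws open and shut (so a half turn about z gives the same grasp; the last joint's range is limited). The gripper opens to 85 mm and grips with 20 to 120 N. Pads are 22 mm wide; open, the fingers measure 114 mm over their backs; the gripper's body (76 mm by 85 mm) begins 54 mm behind the grasp point. The pads swing forward as they close: fully open they stand 13 mm farther back than shut.
Start: joints at [1.057, 0.313, 0.046, 1.304, 0, 1.431], TCP at [0.21, 0.535, 0.405] pointing down, gripper open.
Joint ranges: [-2.76, 2.76], [-0.86, 1.69], [-1.03, 1.26], [-2.2, 2.34], [-1.47, 1.5], [-3.14, 3.14]. Speed limits (rad/s): [2.57, 2.57, 3.14, 3.14, 3.14, 3.14].

### API

Orientations are given as a unit quaternion [w, x, y, z].
In Python, from workcell import get_state, eyes, env gives the robot as it stands. The module is installed in compiled form; this text tells all that it offers.
- The arm moves only by the tool carry_out, never from a script. Its argument "motion" is a list of rows, each an object of numbers: "jaw": the opening, from -1 (shut) to 1 (fully open); "tx", "ty", "tz": the shift along the tool's x, y, z in cm; "wx", "wy", "wz": the turn, a rotation vector about the tool's x, y, z in degrees. In form: [{"jaw": .., "tx": .., "ty": .., "tz": .., "wx": .., "wy": .., "wz": ..}, ...]. A call has 1 to 20 rows; each row shifts and turns the commanded pose from where the row before left it, along the tool's axes as they then stand; what a row does not reach is not made up. A row lasts 1/8 s, in which the tool goes at most 62.5 mm and 10.7 degrees, less where a joint would pass 70% of its speed; a pose out of reach is approached as far as the arm can. A call with a gripper value outside its range is refused whole. The fingers move at their own pace and stop on an object; "force" is the grip in N (left out, the last holds). Time passes only in rows, so rows that do not move let the fingers close. It gives the time, the measured TCP pose, the force and the opening at its end, in the units of the state.
- get_state(): the state, without advancing time (a new reading comes with each control period).
- eyes.read_camera(name): name is "side" or "top"; returns the picture (400x640x3 uint8, blue, green, red); there is no depth.
- eyes.calibration(name): a dict with "K" (3x3 intrinsics, pixels), "k1" (the pictures are not rectified: a ray, as slopes to the right and down, at radius r is drawn at 1 + k1 r^2 times it, then the intrinsics apply), "camera_from_world" (4x4, takes a point from world to camera coordinates). Camera axes: x right, y up, looking along -z (the intrinsics and any distortion apply to the point x, -y, -z); pixel columns grow to the right and rows downward; lengths in m; the calibration is good to about 2 mm. A picture is of the moment at which its call begins. calibration takes no time and is no camera call.
- env.hand_in(): hands the job in, once; it reports no verdict.
The state is a dict: "clock": time; "joint_pos": joint angles; "qvel": joint speeds; "tau": joint torques, N m; "tcp_pos": TCP position; "orientation": TCP orientation; "wrist_force": force on the tool from outside, world axes, zero at the start; "ft_torque": the same for the moment, N m; "finger_gap": finger opening in m.
Only numpy, scipy, OpenCV 4.12 (cv2) and the standard library are available. Lean on these libraries where they do the work, as an engineer would, in place of code of your own. Each camera call takes 0.05 s, during which the arm holds its last target.

## Working session

There is one attempt and no reset: what is moved stays moved. The work goes in short steps, Python scripts to look and compute and a tool call to move; the robot and the scene stay as the last step left them, time stands still between calls to the robot, and variables do not carry over. Pictures are saved under pics/ and viewed, and the job is handed in when it is done.

Besides the shell and the picture viewer there is one more tool, called by a JSON object that holds its "api" and its "payload". carry_out: Moves the arm, as the interface text tells. Its arguments: {"type":"object","properties":{"motion":{"type":"array"},"force":{"type":"number"}},"required":["motion"]}

```bash
mkdir -p pics; python3 - <<'E'
from workcell import get_state, eyes, env
import cv2
print(get_state())
for n in("side","top"):
    im=eyes.read_camera(n); cv2.imwrite(f"pics/{n}0.png",im); print(eyes.calibration(n))
E
```

```text
{'clock': 0.0, 'joint_pos': array([1.05739649e+00, 3.14024419e-01, 4.49758636e-02, 1.30359297e+00,
       1.04403398e-05, 1.43120102e+00]), 'qvel': array([ 1.74384104e-03,  2.82973007e-04, -6.44557956e-04, -5.84833458e-07,
       -6.40264819e-04, -4.44640405e-05]), 'tau': array([ 7.21230081e-04, -4.80623496e+01,  2.98536962e+01,  1.95081899e-02,
       -2.22862404e-04,  2.69740966e-06]), 'tcp_pos': array([0.20987665, 0.53512188, 0.40379363]), 'orientation': array([-3.00847730e-04,  1.85815930e-01,  9.82584138e-01, -8.72186290e-04]), 'wrist_force': array([ 0.35607225, -0.13507099,  0.05334882]), 'ft_torque': array([ 0.04776655, -0.00670073, -0.05533968]), 'finger_gap': 0.08577260775101113}
{'K': array([[440.4115257 ,   0.        , 310.49171171],
       [  0.        , 440.4115257 , 200.17598303],
       [  0.        ,   0.        ,   1.        ]]), 'k1': -0.019630005009725317, 'camera_from_world': array([[-0.93466238, -0.35536717, -0.01097288,  0.52439024],
       [ 0.25028253, -0.67956908,  0.68959736, -0.16996432],
       [-0.25251709,  0.6417944 ,  0.72410985, -0.85767402],
       [ 0.        ,  0.        ,  0.        ,  1.        ]])}
{'K': array([[468.94811418,   0.        , 317.10727943],
       [  0.        , 468.94811418, 199.82381169],
       [  0.        ,   0.        ,   1.        ]]), 'k1': 0.024473871059919387, 'camera_from_world': array([[-0.00457955, -0.99996895,  0.00641296, -0.00599845],
       [ 0.99740225, -0.00410659,  0.07191581, -0.55778533],
       [-0.07188724,  0.00672564,  0.99739009, -1.26302881],
       [ 0.        ,  0.        ,  0.        ,  1.        ]])}
```

View pics/side0.png

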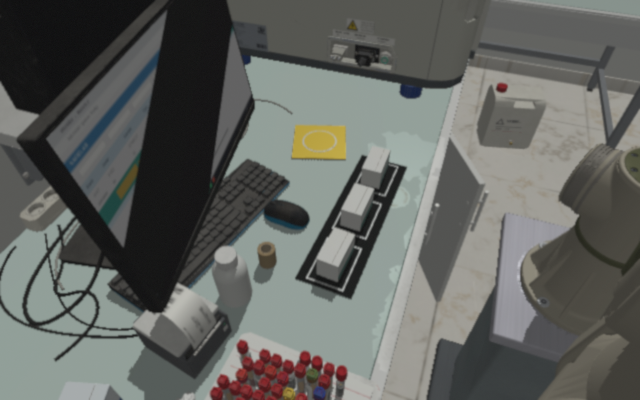

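View pics/top0.png

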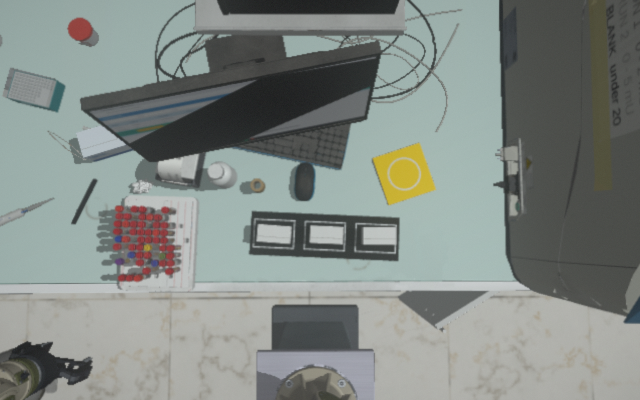

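The side view shows the pad with three cartons around (355,215), the mat at (320,141), the mouse at (287,214), the tape at (266,254) and the bottle at (232,280). In the top view the cartons are at about (274,235), (325,236) and (377,237), with the mat at (404,174). Next I'll enlarge both.

```bash
python3 - <<'E'
import cv2
a=cv2.imread("pics/top0.png")[200:270,240:410]; cv2.imwrite("pics/topc.png",cv2.resize(a,None,fx=4.7,fy=4.7,interpolation=cv2.INTER_CUBIC))
a=cv2.imread("pics/side0.png")[135:305,285:425]; cv2.imwrite("pics/sidec.png",cv2.resize(a,None,fx=3.5,fy=3.5,interpolation=cv2.INTER_CUBIC))
a=cv2.imread("pics/top0.png")[130:220,200:440]; cv2.imwrite("pics/topd.png",cv2.resize(a,None,fx=3.3,fy=3.3,interpolation=cv2.INTER_CUBIC))
E
```

```text
(no output)
```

View pics/topc.png

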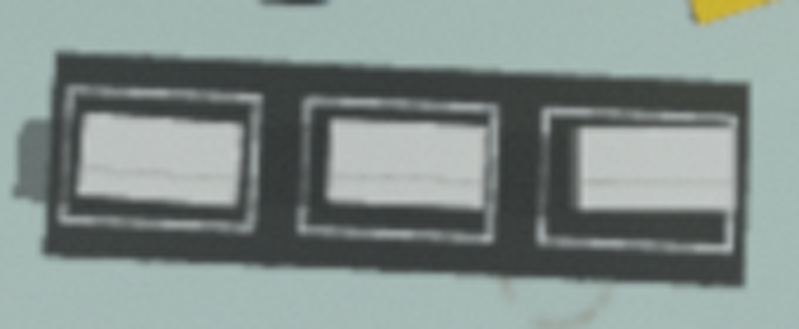

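View pics/sidec.png

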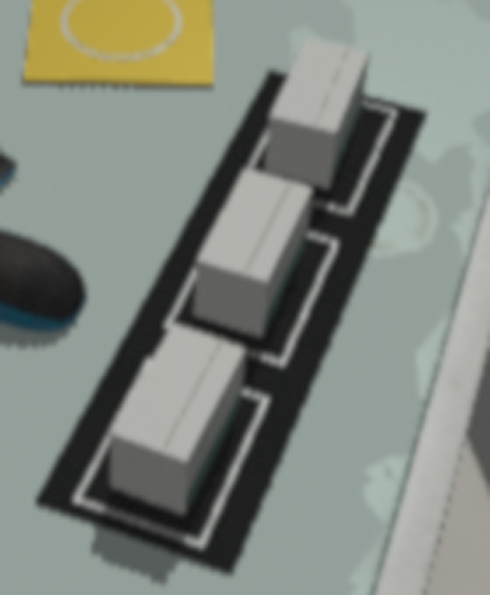

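View pics/topd.png

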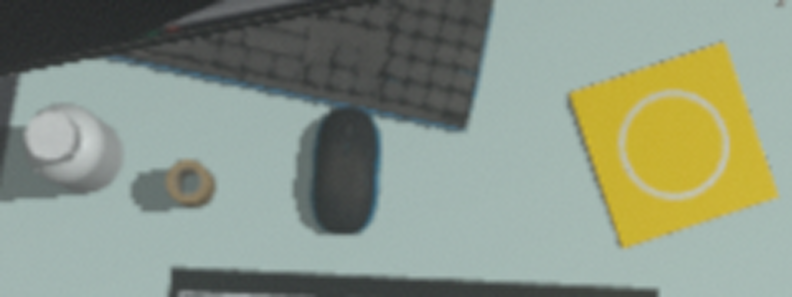

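```bash
cat > h.py <<'E'
from workcell import get_state, eyes, env
import numpy as np, cv2
C={n:eyes.calibration(n) for n in("side","top")}
def ray(n,p):
    c=C[n];K=c["K"];M=c["camera_from_world"]
    d=np.array([(p[0]-K[0,2])/K[0,0],(p[1]-K[1,2])/K[1,1]]);u=d.copy()
    for _ in range(20): u=d/(1+c["k1"]*(u@u))
    R=M[:3,:3];o=-R.T@M[:3,3]; v=R.T@np.array([u[0],-u[1],-1]); return o,v/np.linalg.norm(v)
def atz(n,p,z):
    o,v=ray(n,p); return o+v*(z-o[2])/v[2]
def tri(a,b):
    o1,v1=ray("top",a);o2,v2=ray("side",b)
    s=np.linalg.lstsq(np.c_[v1,-v2],o2-o1,rcond=None)[0]
    p=o1+v1*s[0];q=o2+v2*s[1]; return (p+q)/2,np.linalg.norm(p-q)
def cr(p,off,s): return (np.array(p,float)+.5)/s-.5+np.array(off)
def proj(n,P):
    c=C[n];q=c["camera_from_world"]@np.r_[P,1];u=np.array([q[0],-q[1]])/-q[2];u=u*(1+c["k1"]*u@u)
    return c["K"][:2,:2]@u+c["K"][:2,2]
E
python3 - <<'E'
from h import *
np.set_printoptions(precision=4,suppress=True)
T={'L':[(78,113),(243,124),(240,207),(78,195)],'M':[(330,118),(488,126),(486,210),(328,203)],'R':[(580,126),(738,126),(738,210),(580,210)]}
S={'L':[(112,437),(165,325),(245,350),(187,460)],'M':[(197,262),(248,168),(313,187),(265,280)],'R':[(268,117),(310,38),(368,56),(332,134)]}
for k in T:
    P=[];
    for a,b in zip(T[k],S[k]):
        p,e=tri(cr(a,(240,200),4.7),cr(b,(285,135),3.5)); P.append(p); print(k,p,round(e,4))
    P=np.array(P);print('mean',P.mean(0))
    for n,X,off,s in(("top",T,(240,200),4.7),("side",S,(285,135),3.5)):
        Q=np.array([atz(n,cr(a,off,s),.055) for a in X[k]]); l=(Q[0]+Q[3]-Q[1]-Q[2])/2; w=(Q[0]+Q[1]-Q[2]-Q[3])/2
        print(n,Q.mean(0),'len',np.linalg.norm(l),'wid',np.linalg.norm(w),'yaw',np.degrees(np.arctan2(-l[0],l[1])),np.degrees(np.arctan2(w[1],w[0])))
Q=np.array([atz("top",cr(a,(240,200),4.7),.003) for a in [(57,52),(749,84),(744,286),(44,255)]]);print('pad',Q,Q.mean(0))
Q=np.array([atz("top",cr(a,(200,130),3.3),.004) for a in [(570,93),(722,42),(777,197),(622,247)]]);print('mat',Q.mean(0),atz("top",cr((674,145),(200,130),3.3),.004))
print(tri(cr((674,145),(200,130),3.3),cr((120,22),(285,135),3.5)))
for nm,p,z in(('mouse',(346,175),.03),('tape',(190,184),.046),('bottle',(52,135),.131)):print(nm,atz("top",cr(p,(200,130),3.3),z))
E
```

```text
L [0.4912 0.1531 0.0543] 0.003
L [0.4881 0.0614 0.048 ] 0.004
L [0.4399 0.0627 0.047 ] 0.0014
L [0.4465 0.1532 0.0547] 0.0003
mean [0.4664 0.1076 0.051 ]
top [0.4662 0.1073 0.055 ] len 0.09220484340201283 wid 0.04630398586022163 yaw -4.2941857810061075 -0.907378011768483
side [0.4658 0.1109 0.055 ] len 0.08497406803756888 wid 0.0461892295931743 yaw -2.8339890118976463 -1.2343461666480622
M [0.4881 0.0112 0.0517] 0.0022
M [ 0.483  -0.0782  0.0516] 0.0026
M [ 0.4375 -0.0762  0.0516] 0.001
M [0.4426 0.013  0.0546] 0.0023
mean [ 0.4628 -0.0326  0.0524]
top [ 0.463  -0.0324  0.055 ] len 0.08909874054813609 wid 0.047467625364321024 yaw -2.968921141222328 -1.7075475713611525
side [ 0.462  -0.0301  0.055 ] len 0.08775206809539816 wid 0.043110403785535545 yaw -3.769399234585093 -1.4454767670819395
R [ 0.4838 -0.13    0.0513] 0.0007
R [ 0.4814 -0.22    0.0504] 0.0048
R [ 0.4365 -0.2192  0.0474] 0.0004
R [ 0.438  -0.1292  0.0511] 0.0026
mean [ 0.4599 -0.1746  0.0501]
top [ 0.4603 -0.1738  0.055 ] len 0.08901050945667897 wid 0.047176130960041696 yaw -0.2354716351151326 -0.8419860043680848
side [ 0.4586 -0.1689  0.055 ] len 0.08722905608878617 wid 0.043409005622286806 yaw -2.550617948922518 -4.340334091735123
pad [[ 0.5297  0.1723  0.003 ]
 [ 0.5091 -0.2348  0.003 ]
 [ 0.3911 -0.2297  0.003 ]
 [ 0.411   0.1792  0.003 ]] [ 0.4602 -0.0282  0.003 ]
mat [ 0.6316 -0.2493  0.004 ] [ 0.6311 -0.2504  0.004 ]
(array([ 0.632 , -0.2511, -0.0004]), np.float64(0.0006862875087749791))
mouse [0.604  0.0257 0.03  ]
tape [0.5953 0.1523 0.046 ]
bottle [0.6243 0.2466 0.131 ]
```

The measured top faces come out 50–55 mm high and 88 x 46 mm, and the carton spacing fits the outlines. The pad's yaw is about -3°. First I'll turn the tool.

{"api": "carry_out", "payload": {"motion": [{"jaw": 1, "wz": 10.2}, {"jaw": 1, "wz": 10.2}, {"jaw": 1, "wz": 10.2}, {"jaw": 1, "wz": 10.2}, {"jaw": 1, "wz": 10.2}, {"jaw": 1, "wz": 10.2}, {"jaw": 1, "wz": 10.2}, {"jaw": 1}], "force": 80}}

```text
invalid input at $.motion[0]: expected keys jaw, tx, ty, tz, wx, wy, wz
```

{"api": "carry_out", "payload": {"motion": [{"jaw": 1, "tx": 0, "ty": 0, "tz": 0, "wx": 0, "wy": 0, "wz": 10.2}, {"jaw": 1, "tx": 0, "ty": 0, "tz": 0, "wx": 0, "wy": 0, "wz": 10.2}, {"jaw": 1, "tx": 0, "ty": 0, "tz": 0, "wx": 0, "wy": 0, "wz": 10.2}, {"jaw": 1, "tx": 0, "ty": 0, "tz": 0, "wx": 0, "wy": 0, "wz": 10.2}, {"jaw": 1, "tx": 0, "ty": 0, "tz": 0, "wx": 0, "wy": 0, "wz": 10.2}, {"jaw": 1, "tx": 0, "ty": 0, "tz": 0, "wx": 0, "wy": 0, "wz": 10.2}, {"jaw": 1, "tx": 0, "ty": 0, "tz": 0, "wx": 0, "wy": 0, "wz": 10.2}, {"jaw": 1, "tx": 0, "ty": 0, "tz": 0, "wx": 0, "wy": 0, "wz": 0}], "force": 80}}

```text
clock: 1.1
tcp_pos: [0.2099, 0.5352, 0.4043]
orientation: [0.0, 0.724, 0.69, -0.0]
wrist_force: [0.2, 0.1, 0.4]
finger_gap: 0.0854
```

{"api": "carry_out", "payload": {"motion": [{"jaw": 1, "tx": -2.95, "ty": 2, "tz": 0, "wx": 0, "wy": 0, "wz": 0}, {"jaw": 1, "tx": -2.95, "ty": 2, "tz": 0, "wx": 0, "wy": 0, "wz": 0}, {"jaw": 1, "tx": -2.95, "ty": 2, "tz": 0, "wx": 0, "wy": 0, "wz": 0}, {"jaw": 1, "tx": -2.95, "ty": 2, "tz": 0, "wx": 0, "wy": 0, "wz": 0}, {"jaw": 1, "tx": -2.95, "ty": 2, "tz": 0, "wx": 0, "wy": 0, "wz": 0}, {"jaw": 1, "tx": -2.95, "ty": 2, "tz": 0, "wx": 0, "wy": 0, "wz": 0}, {"jaw": 1, "tx": -2.95, "ty": 2, "tz": 0, "wx": 0, "wy": 0, "wz": 0}, {"jaw": 1, "tx": -2.95, "ty": 2, "tz": 0, "wx": 0, "wy": 0, "wz": 0}, {"jaw": 1, "tx": -2.95, "ty": 2, "tz": 0, "wx": 0, "wy": 0, "wz": 0}, {"jaw": 1, "tx": -2.95, "ty": 2, "tz": 0, "wx": 0, "wy": 0, "wz": 0}, {"jaw": 1, "tx": -2.95, "ty": 2, "tz": 0, "wx": 0, "wy": 0, "wz": 0}, {"jaw": 1, "tx": -2.95, "ty": 2, "tz": 0, "wx": 0, "wy": 0, "wz": 0}, {"jaw": 1, "tx": -2.95, "ty": 2, "tz": 0, "wx": 0, "wy": 0, "wz": 0}, {"jaw": 1, "tx": -2.95, "ty": 2, "tz": 0, "wx": 0, "wy": 0, "wz": 0}, {"jaw": 1, "tx": 0, "ty": 0, "tz": 0, "wx": 0, "wy": 0, "wz": 0}, {"jaw": 1, "tx": 0, "ty": 0, "tz": 0, "wx": 0, "wy": 0, "wz": 0}]}}

```text
clock: 3.1
tcp_pos: [0.469, 0.1091, 0.4045]
orientation: [-0.0, 0.724, 0.69, -0.0]
wrist_force: [-0.4, 0.9, -0.1]
finger_gap: 0.0852
```

{"api": "carry_out", "payload": {"motion": [{"jaw": 1, "tx": 0, "ty": -0.3, "tz": 3, "wx": 0, "wy": 0, "wz": 0}, {"jaw": 1, "tx": 0, "ty": 0, "tz": 3, "wx": 0, "wy": 0, "wz": 0}, {"jaw": 1, "tx": 0, "ty": 0, "tz": 3, "wx": 0, "wy": 0, "wz": 0}, {"jaw": 1, "tx": 0, "ty": 0, "tz": 3, "wx": 0, "wy": 0, "wz": 0}, {"jaw": 1, "tx": 0, "ty": 0, "tz": 2, "wx": 0, "wy": 0, "wz": 0}, {"jaw": 1, "tx": 0, "ty": 0, "tz": 1, "wx": 0, "wy": 0, "wz": 0}]}}

```text
clock: 3.85
tcp_pos: [0.4653, 0.1101, 0.2537]
orientation: [-0.001, 0.723, 0.69, -0.001]
wrist_force: [-0.4, 1.0, 0.3]
finger_gap: 0.0855
```

```bash
python3 - <<'E'
from h import *
a=eyes.read_camera("side"); cv2.imwrite("pics/side1.png",cv2.resize(a[100:300,260:500],None,fx=3,fy=3,interpolation=cv2.INTER_CUBIC))
E
```

```text
(no output)
```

View pics/side1.png

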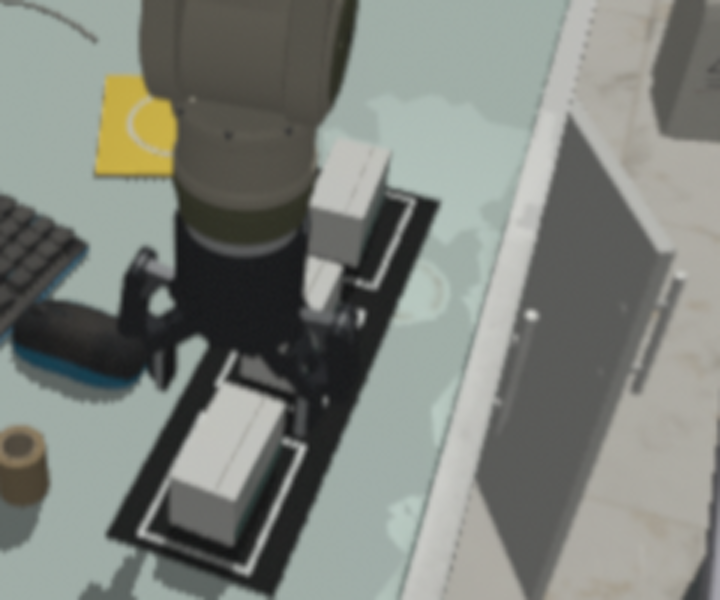

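The side view shows the fingers about 8 cm up at crop (160,375) and (310,415). They straddle the line of the left carton at (225,460). I'll descend and grip.

{"api": "carry_out", "payload": {"motion": [{"jaw": 1, "tx": 0, "ty": 0, "tz": 1.6, "wx": 0, "wy": 0, "wz": 0}, {"jaw": 1, "tx": 0, "ty": 0, "tz": 1.6, "wx": 0, "wy": 0, "wz": 0}, {"jaw": 1, "tx": 0, "ty": 0, "tz": 1.6, "wx": 0, "wy": 0, "wz": 0}, {"jaw": 1, "tx": 0, "ty": 0, "tz": 1.3, "wx": 0, "wy": 0, "wz": 0}, {"jaw": 1, "tx": 0, "ty": 0, "tz": 0.5, "wx": 0, "wy": 0, "wz": 0}, {"jaw": 1, "tx": 0, "ty": 0, "tz": 0, "wx": 0, "wy": 0, "wz": 0}, {"jaw": -1, "tx": 0, "ty": 0, "tz": 0, "wx": 0, "wy": 0, "wz": 0}, {"jaw": -1, "tx": 0, "ty": 0, "tz": 0, "wx": 0, "wy": 0, "wz": 0}, {"jaw": -1, "tx": 0, "ty": 0, "tz": 0, "wx": 0, "wy": 0, "wz": 0}, {"jaw": -1, "tx": 0, "ty": 0, "tz": 0, "wx": 0, "wy": 0, "wz": 0}, {"jaw": -1, "tx": 0, "ty": 0, "tz": 0, "wx": 0, "wy": 0, "wz": 0}, {"jaw": -1, "tx": 0, "ty": 0, "tz": 0, "wx": 0, "wy": 0, "wz": 0}]}}

```text
clock: 5.4
tcp_pos: [0.4669, 0.1092, 0.1895]
orientation: [0.001, 0.724, 0.689, 0.001]
wrist_force: [-1.1, -0.0, 5.5]
finger_gap: 0.0456
```

{"api": "carry_out", "payload": {"motion": [{"jaw": -1, "tx": 0, "ty": 0, "tz": -1, "wx": 0, "wy": 0, "wz": 0}, {"jaw": -1, "tx": 0, "ty": 0, "tz": -2, "wx": 0, "wy": 0, "wz": 0}, {"jaw": -1, "tx": 0, "ty": 0, "tz": -2, "wx": 0, "wy": 0, "wz": 0}, {"jaw": -1, "tx": 0, "ty": 0, "tz": -2, "wx": 0, "wy": 0, "wz": 0}, {"jaw": -1, "tx": 0, "ty": 0, "tz": -1, "wx": 0, "wy": 0, "wz": 0}, {"jaw": -1, "tx": 0, "ty": 0, "tz": 0, "wx": 0, "wy": 0, "wz": 0}, {"jaw": -1, "tx": 0, "ty": 0, "tz": 0, "wx": 0, "wy": 0, "wz": 0}, {"jaw": -1, "tx": 4.4, "ty": 0, "tz": 0, "wx": 0, "wy": 0, "wz": 0}, {"jaw": -1, "tx": 4.4, "ty": 0, "tz": 0, "wx": 0, "wy": 0, "wz": 0}, {"jaw": -1, "tx": 0, "ty": 0, "tz": 0, "wx": 0, "wy": 0, "wz": 0}, {"jaw": -1, "tx": 0, "ty": 0, "tz": 0, "wx": 0, "wy": 0, "wz": 0}, {"jaw": -1, "tx": 0, "ty": 0, "tz": 0, "wx": 0, "wy": 0, "wz": 0}]}}

```text
clock: 6.9
tcp_pos: [0.4704, 0.1963, 0.2682]
orientation: [-0.0, 0.725, 0.689, -0.001]
wrist_force: [0.8, -0.2, -4.0]
finger_gap: 0.045
```

```bash
cat > ft.py <<'E'
from h import *
import sys
F=[];T=[]
for i in range(16):
    im=eyes.read_camera("side"); s=get_state(); F.append(s["wrist_force"]);T.append(s["ft_torque"])
np.set_printoptions(precision=4,suppress=True)
T=np.array(T);F=np.array(F)
print(s["clock"],s["tcp_pos"],s["orientation"],s["finger_gap"]);print("F",F.mean(0));print("T",T.mean(0),"sd",T.std(0),"first/second half",T[:8].mean(0),T[8:].mean(0))
cv2.imwrite(f"pics/{sys.argv[1]}.png",cv2.resize(im[100:300,260:500],None,fx=3,fy=3))
E
python3 ft.py L1
```

```text
7.7 [0.4707 0.1972 0.2687] [-0.      0.7242  0.6896  0.    ] 0.04515311646565105
F [ 0.0014 -0.1082 -4.7341]
T [ 0.      0.0032 -0.0184] sd [0.0302 0.0295 0.0331] first/second half [ 0.0037  0.0018 -0.0121] [-0.0037  0.0046 -0.0248]
```

{"api": "carry_out", "payload": {"motion": [{"jaw": -1, "tx": -4.4, "ty": 0, "tz": 0, "wx": 0, "wy": 0, "wz": 0}, {"jaw": -1, "tx": -4.4, "ty": 0, "tz": 0, "wx": 0, "wy": 0, "wz": 0}, {"jaw": -1, "tx": 0, "ty": 0, "tz": 0, "wx": 0, "wy": 0, "wz": 0}, {"jaw": -1, "tx": 0, "ty": 0, "tz": 0, "wx": 0, "wy": 0, "wz": 0}, {"jaw": -1, "tx": 0, "ty": 0, "tz": 0, "wx": 0, "wy": 0, "wz": 0}]}}

```text
clock: 8.32
tcp_pos: [0.4664, 0.1099, 0.2688]
orientation: [-0.0, 0.724, 0.69, 0.0]
wrist_force: [0.2, 0.7, -4.0]
finger_gap: 0.045
```

```bash
python3 ft.py L2
```

```text
9.125 [0.4664 0.1092 0.2687] [-0.      0.7243  0.6895  0.    ] 0.04541083377995535
F [ 0.0396  0.0821 -4.7987]
T [-0.0059  0.0003 -0.0035] sd [0.0291 0.02   0.0281] first/second half [-0.0012 -0.0005  0.0024] [-0.0105  0.0011 -0.0094]
```

View pics/L2.png

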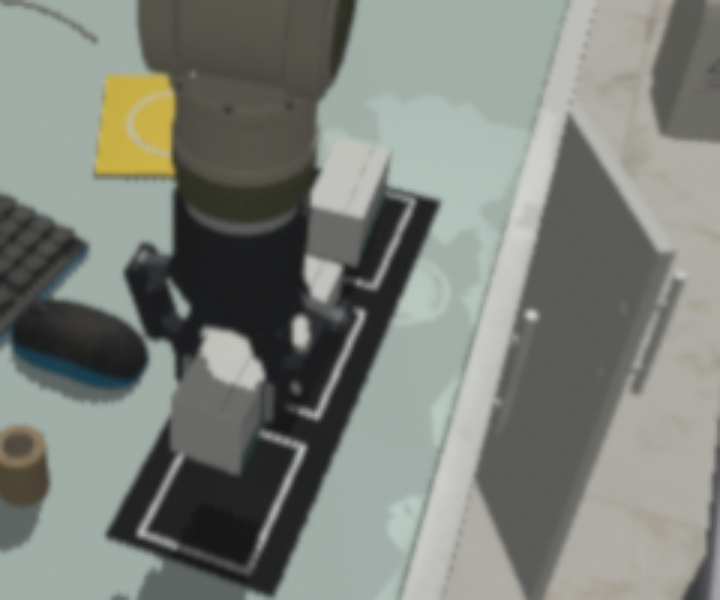

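The lifted carton is level at crop (215,400). The moment difference between strokes is 0.006 N m (standard error about 0.01), so the left carton is quiet. I'll set it back.

{"api": "carry_out", "payload": {"motion": [{"jaw": -1, "tx": 0, "ty": 0, "tz": 2, "wx": 0, "wy": 0, "wz": 0}, {"jaw": -1, "tx": 0, "ty": 0, "tz": 2, "wx": 0, "wy": 0, "wz": 0}, {"jaw": -1, "tx": 0, "ty": 0, "tz": 2, "wx": 0, "wy": 0, "wz": 0}, {"jaw": -1, "tx": 0, "ty": 0, "tz": 1, "wx": 0, "wy": 0, "wz": 0}, {"jaw": -1, "tx": 0, "ty": 0, "tz": 0.6, "wx": 0, "wy": 0, "wz": 0}, {"jaw": -1, "tx": 0, "ty": 0, "tz": 0.3, "wx": 0, "wy": 0, "wz": 0}, {"jaw": -1, "tx": 0, "ty": 0, "tz": 0, "wx": 0, "wy": 0, "wz": 0}, {"jaw": -1, "tx": 0, "ty": 0, "tz": 0, "wx": 0, "wy": 0, "wz": 0}, {"jaw": 1, "tx": 0, "ty": 0, "tz": 0, "wx": 0, "wy": 0, "wz": 0}, {"jaw": 1, "tx": 0, "ty": 0, "tz": 0, "wx": 0, "wy": 0, "wz": 0}, {"jaw": 1, "tx": 0, "ty": 0, "tz": 0, "wx": 0, "wy": 0, "wz": 0}, {"jaw": 1, "tx": 0, "ty": 0, "tz": 0, "wx": 0, "wy": 0, "wz": 0}, {"jaw": 1, "tx": 0, "ty": 0, "tz": 0, "wx": 0, "wy": 0, "wz": 0}]}}

```text
clock: 10.75
tcp_pos: [0.4664, 0.1092, 0.1897]
orientation: [0.0, 0.724, 0.69, 0.0]
wrist_force: [-0.2, -0.6, 0.5]
finger_gap: 0.0854
```

{"api": "carry_out", "payload": {"motion": [{"jaw": 1, "tx": 0, "ty": 0, "tz": -1, "wx": 0, "wy": 0, "wz": 0}, {"jaw": 1, "tx": 0, "ty": 0, "tz": -3, "wx": 0, "wy": 0, "wz": 0}, {"jaw": 1, "tx": 0, "ty": 0, "tz": -4, "wx": 0, "wy": 0, "wz": 0}, {"jaw": 1, "tx": 0, "ty": 0, "tz": -4, "wx": 0, "wy": 0, "wz": 0}, {"jaw": 1, "tx": -3.5, "ty": 0.3, "tz": 0, "wx": 0, "wy": 0, "wz": 0}, {"jaw": 1, "tx": -3.5, "ty": 0, "tz": 0, "wx": 0, "wy": 0, "wz": 0}, {"jaw": 1, "tx": -3.5, "ty": 0, "tz": 0, "wx": 0, "wy": 0, "wz": 0}, {"jaw": 1, "tx": -3.5, "ty": 0, "tz": 0, "wx": 0, "wy": 0, "wz": 0}, {"jaw": 1, "tx": 0, "ty": 0, "tz": 0, "wx": 0, "wy": 0, "wz": 0}]}}

```text
clock: 11.88
tcp_pos: [0.4625, -0.0325, 0.3104]
orientation: [0.0, 0.726, 0.688, 0.0]
wrist_force: [0.3, 0.4, 0.4]
finger_gap: 0.0856
```

```bash
python3 - <<'E'
from h import *
a=eyes.read_camera("side"); cv2.imwrite("pics/side2.png",cv2.resize(a[100:300,260:500],None,fx=3,fy=3,interpolation=cv2.INTER_CUBIC))
E
```

```text
(no output)
```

View pics/side2.png

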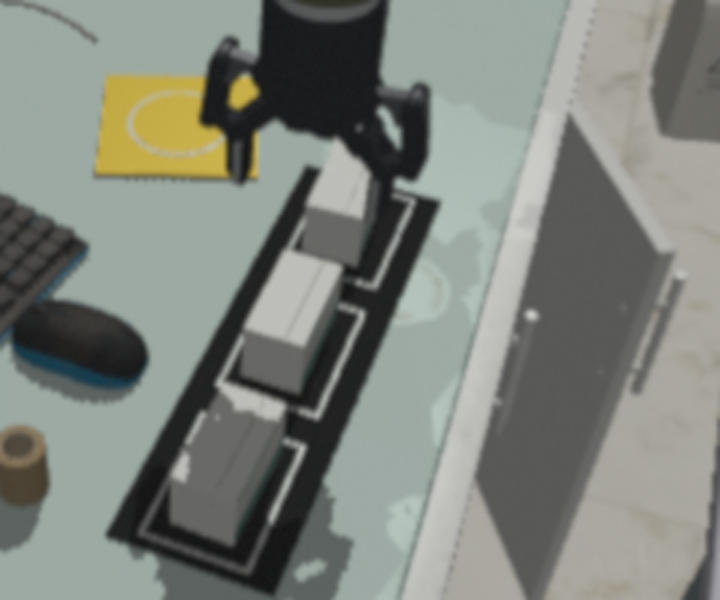

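The left carton stands on its outline where it was, with the same corners at crop (170,535) and (285,400). The middle carton comes next.

{"api": "carry_out", "payload": {"motion": [{"jaw": 1, "tx": 0, "ty": 0, "tz": 3, "wx": 0, "wy": 0, "wz": 0}, {"jaw": 1, "tx": 0, "ty": 0, "tz": 3, "wx": 0, "wy": 0, "wz": 0}, {"jaw": 1, "tx": 0, "ty": 0, "tz": 2, "wx": 0, "wy": 0, "wz": 0}, {"jaw": 1, "tx": 0, "ty": 0, "tz": 2, "wx": 0, "wy": 0, "wz": 0}, {"jaw": 1, "tx": 0, "ty": 0, "tz": 1.5, "wx": 0, "wy": 0, "wz": 0}, {"jaw": 1, "tx": 0, "ty": 0, "tz": 0.6, "wx": 0, "wy": 0, "wz": 0}, {"jaw": 1, "tx": 0, "ty": 0, "tz": 0, "wx": 0, "wy": 0, "wz": 0}, {"jaw": -1, "tx": 0, "ty": 0, "tz": 0, "wx": 0, "wy": 0, "wz": 0}, {"jaw": -1, "tx": 0, "ty": 0, "tz": 0, "wx": 0, "wy": 0, "wz": 0}, {"jaw": -1, "tx": 0, "ty": 0, "tz": 0, "wx": 0, "wy": 0, "wz": 0}, {"jaw": -1, "tx": 0, "ty": 0, "tz": 0, "wx": 0, "wy": 0, "wz": 0}, {"jaw": -1, "tx": 0, "ty": 0, "tz": 0, "wx": 0, "wy": 0, "wz": 0}, {"jaw": -1, "tx": 0, "ty": 0, "tz": 0, "wx": 0, "wy": 0, "wz": 0}]}}

```text
clock: 13.55
tcp_pos: [0.4632, -0.0309, 0.1896]
orientation: [0.001, 0.724, 0.689, 0.001]
wrist_force: [0.8, 1.2, 5.9]
finger_gap: 0.0451
```

{"api": "carry_out", "payload": {"motion": [{"jaw": -1, "tx": 0, "ty": 0, "tz": -1, "wx": 0, "wy": 0, "wz": 0}, {"jaw": -1, "tx": 0, "ty": 0, "tz": -2, "wx": 0, "wy": 0, "wz": 0}, {"jaw": -1, "tx": 0, "ty": 0, "tz": -2, "wx": 0, "wy": 0, "wz": 0}, {"jaw": -1, "tx": 0, "ty": 0, "tz": -2, "wx": 0, "wy": 0, "wz": 0}, {"jaw": -1, "tx": 0, "ty": 0, "tz": -1, "wx": 0, "wy": 0, "wz": 0}, {"jaw": -1, "tx": 0, "ty": 0, "tz": 0, "wx": 0, "wy": 0, "wz": 0}, {"jaw": -1, "tx": 0, "ty": 0, "tz": 0, "wx": 0, "wy": 0, "wz": 0}, {"jaw": -1, "tx": 4.4, "ty": 0, "tz": 0, "wx": 0, "wy": 0, "wz": 0}, {"jaw": -1, "tx": 4.4, "ty": 0, "tz": 0, "wx": 0, "wy": 0, "wz": 0}, {"jaw": -1, "tx": 0, "ty": 0, "tz": 0, "wx": 0, "wy": 0, "wz": 0}, {"jaw": -1, "tx": 0, "ty": 0, "tz": 0, "wx": 0, "wy": 0, "wz": 0}, {"jaw": -1, "tx": 0, "ty": 0, "tz": 0, "wx": 0, "wy": 0, "wz": 0}]}}

```text
clock: 15.05
tcp_pos: [0.4667, 0.0564, 0.2683]
orientation: [-0.0, 0.725, 0.689, -0.0]
wrist_force: [0.1, -0.4, -2.9]
finger_gap: 0.045
```

```bash
python3 ft.py M1
```

```text
15.85 [0.4668 0.0572 0.2687] [0.     0.7242 0.6895 0.    ] 0.04501400200740516
F [-0.0466  0.1378 -2.9481]
T [0.0019 0.0126 0.0084] sd [0.0315 0.0244 0.0357] first/second half [ 0.0079  0.012  -0.0033] [-0.0042  0.0131  0.0202]
```

{"api": "carry_out", "payload": {"motion": [{"jaw": -1, "tx": -4.4, "ty": 0, "tz": 0, "wx": 0, "wy": 0, "wz": 0}, {"jaw": -1, "tx": -4.4, "ty": 0, "tz": 0, "wx": 0, "wy": 0, "wz": 0}, {"jaw": -1, "tx": 0, "ty": 0, "tz": 0, "wx": 0, "wy": 0, "wz": 0}, {"jaw": -1, "tx": 0, "ty": 0, "tz": 0, "wx": 0, "wy": 0, "wz": 0}, {"jaw": -1, "tx": 0, "ty": 0, "tz": 0, "wx": 0, "wy": 0, "wz": 0}]}}

```text
clock: 16.48
tcp_pos: [0.4624, -0.03, 0.2686]
orientation: [-0.0, 0.724, 0.69, 0.0]
wrist_force: [-0.0, -1.0, -3.5]
finger_gap: 0.0452
```

```bash
python3 ft.py M2
```

```text
17.275 [ 0.4625 -0.0308  0.2687] [-0.      0.7243  0.6895  0.0001] 0.04506907708336379
F [ 0.1352  0.0719 -3.2497]
T [-0.0135  0.0017  0.0039] sd [0.0224 0.0307 0.0208] first/second half [-0.0117  0.0008  0.004 ] [-0.0152  0.0026  0.0037]
```

View pics/M2.png

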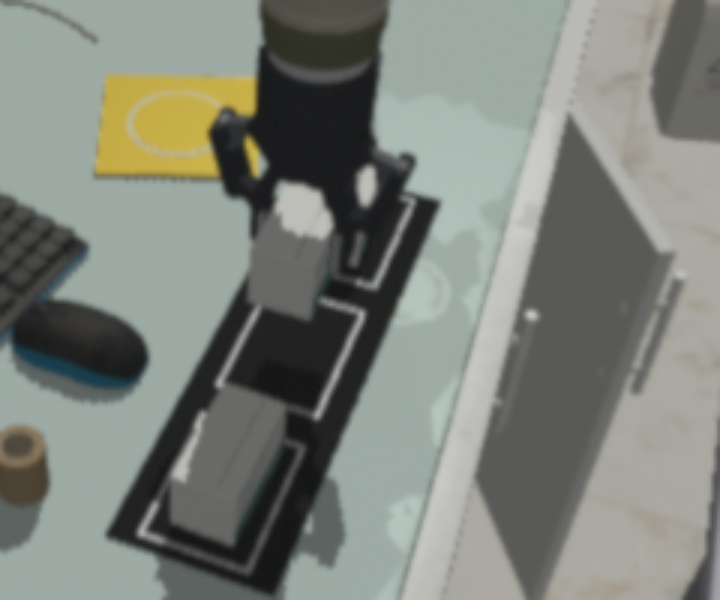

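The middle carton hangs level at crop (290,255) and its moment difference is about 0.015 N m, so it is quiet. I'll put it back and go on to the right one.

{"api": "carry_out", "payload": {"motion": [{"jaw": -1, "tx": 0, "ty": 0, "tz": 2, "wx": 0, "wy": 0, "wz": 0}, {"jaw": -1, "tx": 0, "ty": 0, "tz": 2, "wx": 0, "wy": 0, "wz": 0}, {"jaw": -1, "tx": 0, "ty": 0, "tz": 2, "wx": 0, "wy": 0, "wz": 0}, {"jaw": -1, "tx": 0, "ty": 0, "tz": 1, "wx": 0, "wy": 0, "wz": 0}, {"jaw": -1, "tx": 0, "ty": 0, "tz": 0.6, "wx": 0, "wy": 0, "wz": 0}, {"jaw": -1, "tx": 0, "ty": 0, "tz": 0.3, "wx": 0, "wy": 0, "wz": 0}, {"jaw": -1, "tx": 0, "ty": 0, "tz": 0, "wx": 0, "wy": 0, "wz": 0}, {"jaw": -1, "tx": 0, "ty": 0, "tz": 0, "wx": 0, "wy": 0, "wz": 0}, {"jaw": 1, "tx": 0, "ty": 0, "tz": 0, "wx": 0, "wy": 0, "wz": 0}, {"jaw": 1, "tx": 0, "ty": 0, "tz": 0, "wx": 0, "wy": 0, "wz": 0}, {"jaw": 1, "tx": 0, "ty": 0, "tz": 0, "wx": 0, "wy": 0, "wz": 0}, {"jaw": 1, "tx": 0, "ty": 0, "tz": 0, "wx": 0, "wy": 0, "wz": 0}, {"jaw": 1, "tx": 0, "ty": 0, "tz": 0, "wx": 0, "wy": 0, "wz": 0}]}}

```text
clock: 18.9
tcp_pos: [0.4625, -0.0308, 0.1897]
orientation: [0.0, 0.724, 0.689, 0.0]
wrist_force: [-0.2, -0.3, 0.8]
finger_gap: 0.0851
```

{"api": "carry_out", "payload": {"motion": [{"jaw": 1, "tx": 0, "ty": 0, "tz": -1, "wx": 0, "wy": 0, "wz": 0}, {"jaw": 1, "tx": 0, "ty": 0, "tz": -3, "wx": 0, "wy": 0, "wz": 0}, {"jaw": 1, "tx": 0, "ty": 0, "tz": -4, "wx": 0, "wy": 0, "wz": 0}, {"jaw": 1, "tx": 0, "ty": 0, "tz": -4, "wx": 0, "wy": 0, "wz": 0}, {"jaw": 1, "tx": -3.5, "ty": 0.4, "tz": 0, "wx": 0, "wy": 0, "wz": 0}, {"jaw": 1, "tx": -3.5, "ty": 0, "tz": 0, "wx": 0, "wy": 0, "wz": 0}, {"jaw": 1, "tx": -3.5, "ty": 0, "tz": 0, "wx": 0, "wy": 0, "wz": 0}, {"jaw": 1, "tx": -3.5, "ty": 0, "tz": 0, "wx": 0, "wy": 0, "wz": 0}, {"jaw": 1, "tx": 0, "ty": 0, "tz": 0, "wx": 0, "wy": 0, "wz": 0}]}}

```text
clock: 20.02
tcp_pos: [0.4596, -0.1728, 0.3104]
orientation: [0.001, 0.725, 0.688, 0.0]
wrist_force: [0.5, 1.1, 0.5]
finger_gap: 0.0856
```

```bash
python3 - <<'E'
from h import *
a=eyes.read_camera("side"); cv2.imwrite("pics/side3.png",cv2.resize(a[100:300,260:500],None,fx=3,fy=3,interpolation=cv2.INTER_CUBIC))
E
```

```text
(no output)
```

View pics/side3.png

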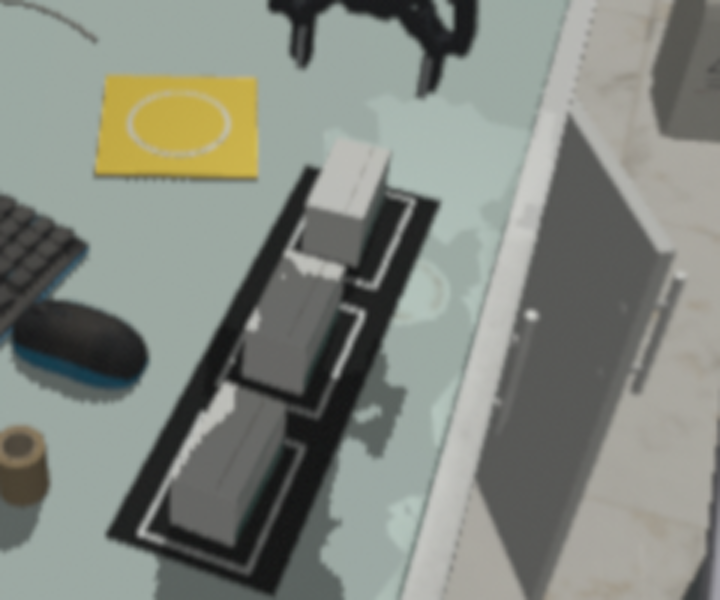

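Both tested cartons stand on their outlines, and the right one is free at crop (345,205).

{"api": "carry_out", "payload": {"motion": [{"jaw": 1, "tx": 0, "ty": 0, "tz": 3, "wx": 0, "wy": 0, "wz": 0}, {"jaw": 1, "tx": 0, "ty": 0, "tz": 3, "wx": 0, "wy": 0, "wz": 0}, {"jaw": 1, "tx": 0, "ty": 0, "tz": 2, "wx": 0, "wy": 0, "wz": 0}, {"jaw": 1, "tx": 0, "ty": 0, "tz": 2, "wx": 0, "wy": 0, "wz": 0}, {"jaw": 1, "tx": 0, "ty": 0, "tz": 1.5, "wx": 0, "wy": 0, "wz": 0}, {"jaw": 1, "tx": 0, "ty": 0, "tz": 0.6, "wx": 0, "wy": 0, "wz": 0}, {"jaw": 1, "tx": 0, "ty": 0, "tz": 0, "wx": 0, "wy": 0, "wz": 0}, {"jaw": -1, "tx": 0, "ty": 0, "tz": 0, "wx": 0, "wy": 0, "wz": 0}, {"jaw": -1, "tx": 0, "ty": 0, "tz": 0, "wx": 0, "wy": 0, "wz": 0}, {"jaw": -1, "tx": 0, "ty": 0, "tz": 0, "wx": 0, "wy": 0, "wz": 0}, {"jaw": -1, "tx": 0, "ty": 0, "tz": 0, "wx": 0, "wy": 0, "wz": 0}, {"jaw": -1, "tx": 0, "ty": 0, "tz": 0, "wx": 0, "wy": 0, "wz": 0}, {"jaw": -1, "tx": 0, "ty": 0, "tz": 0, "wx": 0, "wy": 0, "wz": 0}]}}

```text
clock: 21.7
tcp_pos: [0.4601, -0.1711, 0.1897]
orientation: [0.001, 0.724, 0.69, 0.001]
wrist_force: [0.1, 1.6, 5.1]
finger_gap: 0.0452
```

{"api": "carry_out", "payload": {"motion": [{"jaw": -1, "tx": 0, "ty": 0, "tz": -1, "wx": 0, "wy": 0, "wz": 0}, {"jaw": -1, "tx": 0, "ty": 0, "tz": -2, "wx": 0, "wy": 0, "wz": 0}, {"jaw": -1, "tx": 0, "ty": 0, "tz": -2, "wx": 0, "wy": 0, "wz": 0}, {"jaw": -1, "tx": 0, "ty": 0, "tz": -2, "wx": 0, "wy": 0, "wz": 0}, {"jaw": -1, "tx": 0, "ty": 0, "tz": -1, "wx": 0, "wy": 0, "wz": 0}, {"jaw": -1, "tx": 0, "ty": 0, "tz": 0, "wx": 0, "wy": 0, "wz": 0}, {"jaw": -1, "tx": 0, "ty": 0, "tz": 0, "wx": 0, "wy": 0, "wz": 0}, {"jaw": -1, "tx": 4.4, "ty": 0, "tz": 0, "wx": 0, "wy": 0, "wz": 0}, {"jaw": -1, "tx": 4.4, "ty": 0, "tz": 0, "wx": 0, "wy": 0, "wz": 0}, {"jaw": -1, "tx": 0, "ty": 0, "tz": 0, "wx": 0, "wy": 0, "wz": 0}, {"jaw": -1, "tx": 0, "ty": 0, "tz": 0, "wx": 0, "wy": 0, "wz": 0}, {"jaw": -1, "tx": 0, "ty": 0, "tz": 0, "wx": 0, "wy": 0, "wz": 0}]}}

```text
clock: 23.2
tcp_pos: [0.464, -0.0837, 0.2684]
orientation: [0.0, 0.725, 0.689, -0.0]
wrist_force: [0.3, -0.2, -7.7]
finger_gap: 0.0451
```

```bash
python3 ft.py R1
```

```text
24.0 [ 0.4639 -0.0829  0.2687] [0.     0.7242 0.6895 0.0001] 0.04506706193586166
F [-0.141   0.2067 -7.981 ]
T [-0.0207 -0.011   0.0098] sd [0.0374 0.0305 0.0286] first/second half [-0.0217 -0.0031  0.011 ] [-0.0196 -0.019   0.0086]
```

{"api": "carry_out", "payload": {"motion": [{"jaw": -1, "tx": -4.4, "ty": 0, "tz": 0, "wx": 0, "wy": 0, "wz": 0}, {"jaw": -1, "tx": -4.4, "ty": 0, "tz": 0, "wx": 0, "wy": 0, "wz": 0}, {"jaw": -1, "tx": 0, "ty": 0, "tz": 0, "wx": 0, "wy": 0, "wz": 0}, {"jaw": -1, "tx": 0, "ty": 0, "tz": 0, "wx": 0, "wy": 0, "wz": 0}, {"jaw": -1, "tx": 0, "ty": 0, "tz": 0, "wx": 0, "wy": 0, "wz": 0}]}}

```text
clock: 24.62
tcp_pos: [0.4594, -0.1699, 0.2685]
orientation: [-0.001, 0.724, 0.69, 0.0]
wrist_force: [0.3, 0.3, -7.9]
finger_gap: 0.0452
```

```bash
python3 ft.py R2
```

```text
25.425 [ 0.4596 -0.1708  0.2687] [-0.      0.7243  0.6895  0.0001] 0.045525441008199496
F [-0.2388 -0.0022 -7.8463]
T [ 0.0443 -0.0127 -0.01  ] sd [0.029  0.0213 0.0237] first/second half [ 0.0556 -0.0128 -0.0097] [ 0.0329 -0.0126 -0.0104]
```

View pics/R2.png

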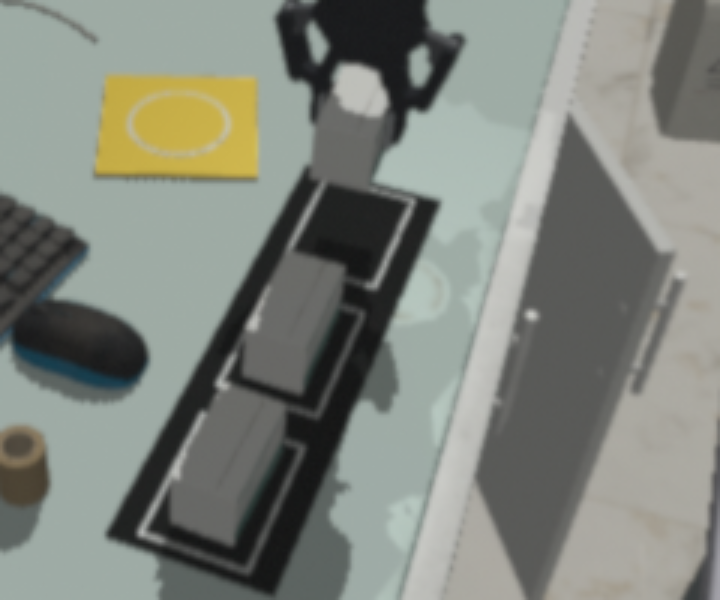

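The right carton's moment goes from -0.021 to +0.044 N m, a swing of 0.065 with the expected sign. One more stroke should confirm it.

{"api": "carry_out", "payload": {"motion": [{"jaw": -1, "tx": 4.4, "ty": 0, "tz": 0, "wx": 0, "wy": 0, "wz": 0}, {"jaw": -1, "tx": 4.4, "ty": 0, "tz": 0, "wx": 0, "wy": 0, "wz": 0}, {"jaw": -1, "tx": 0, "ty": 0, "tz": 0, "wx": 0, "wy": 0, "wz": 0}, {"jaw": -1, "tx": 0, "ty": 0, "tz": 0, "wx": 0, "wy": 0, "wz": 0}, {"jaw": -1, "tx": 0, "ty": 0, "tz": 0, "wx": 0, "wy": 0, "wz": 0}]}}

```text
clock: 26.05
tcp_pos: [0.4642, -0.0837, 0.2688]
orientation: [0.0, 0.725, 0.689, 0.0]
wrist_force: [0.8, -0.6, -7.9]
finger_gap: 0.0449
```

```bash
python3 ft.py R3
```

```text
26.85 [ 0.4639 -0.0828  0.2687] [-0.      0.7242  0.6896  0.    ] 0.045012167717096666
F [-0.0635  0.1551 -8.0638]
T [-0.0302  0.0185 -0.0031] sd [0.0761 0.0329 0.0259] first/second half [-0.0311  0.0211 -0.017 ] [-0.0293  0.016   0.0108]
```

That confirms it: the moment is back to -0.030 N m, so the right carton rattles. I'll carry it to the mat.

{"api": "carry_out", "payload": {"motion": [{"jaw": -1, "tx": -1, "ty": 1, "tz": -1.6, "wx": 0, "wy": 0, "wz": 0}, {"jaw": -1, "tx": -2, "ty": 2, "tz": -2, "wx": 0, "wy": 0, "wz": 0}, {"jaw": -1, "tx": -2, "ty": 2, "tz": 0, "wx": 0, "wy": 0, "wz": 0}, {"jaw": -1, "tx": -2, "ty": 2, "tz": 0, "wx": 0, "wy": 0, "wz": 0}, {"jaw": -1, "tx": -2, "ty": 2.5, "tz": 0, "wx": 0, "wy": 0, "wz": 0}, {"jaw": -1, "tx": -2, "ty": 2.5, "tz": 0, "wx": 0, "wy": 0, "wz": 0}, {"jaw": -1, "tx": -2, "ty": 2.5, "tz": 0, "wx": 0, "wy": 0, "wz": 0}, {"jaw": -1, "tx": -2, "ty": 2, "tz": 0, "wx": 0, "wy": 0, "wz": 0}, {"jaw": -1, "tx": -1, "ty": 1, "tz": 0, "wx": 0, "wy": 0, "wz": 0}, {"jaw": -1, "tx": 0, "ty": 0, "tz": 0, "wx": 0, "wy": 0, "wz": 0}, {"jaw": -1, "tx": 0, "ty": 0, "tz": 0, "wx": 0, "wy": 0, "wz": 0}, {"jaw": -1, "tx": 0, "ty": 0, "tz": 0, "wx": 0, "wy": 0, "wz": 0}, {"jaw": -1, "tx": 0, "ty": 0, "tz": 0, "wx": 0, "wy": 0, "wz": 0}]}}

```text
clock: 28.48
tcp_pos: [0.6306, -0.2508, 0.305]
orientation: [-0.0, 0.724, 0.69, 0.0]
wrist_force: [0.0, -0.9, -8.0]
finger_gap: 0.0453
```

```bash
python3 - <<'E'
from h import *
a=eyes.read_camera("side"); b=eyes.read_camera("top"); cv2.imwrite("pics/sideE.png",cv2.resize(a[40:300,200:460],None,fx=2.2,fy=2.2)); cv2.imwrite("pics/topE.png",cv2.resize(b[120:270,200:450],None,fx=3,fy=3))
s=get_state();print(s["clock"],s["tcp_pos"],s["orientation"],abs(s["qvel"]).max(),s["finger_gap"])
E
```

```text
28.575 [ 0.63070251 -0.25096489  0.30496556] [8.77838441e-05 7.24156387e-01 6.89635782e-01 8.11610583e-05] 0.008799556758479642 0.045232129088207514
```

View pics/sideE.png

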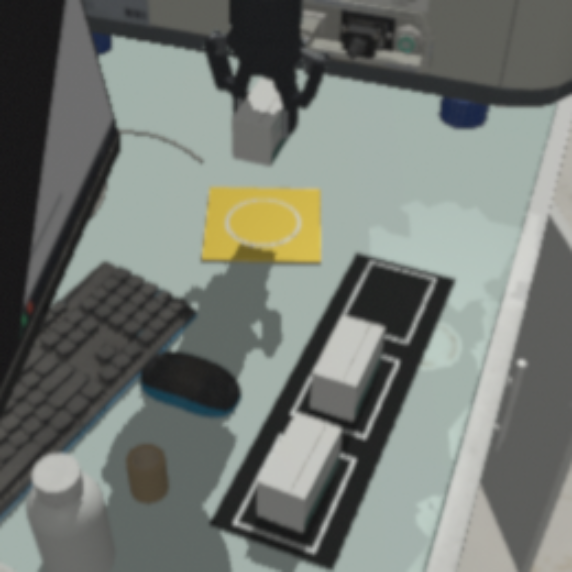

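View pics/topE.png

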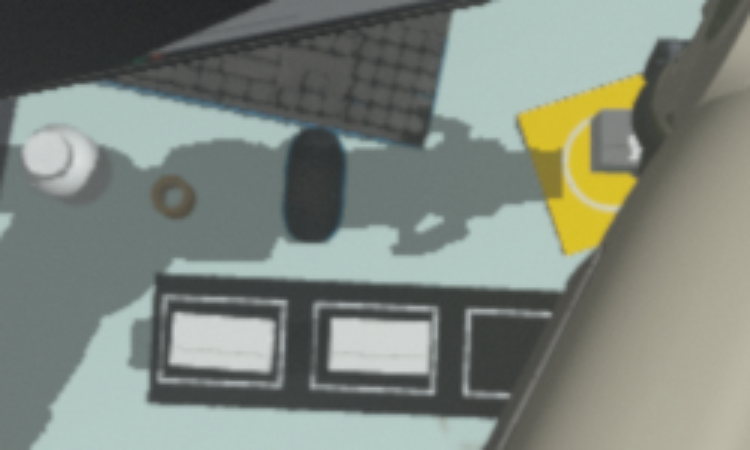

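The carton is held level over the mat (side crop (260,125), top crop around (615,140)). The other two stand on their outlines at top crop (222,343) and (380,346). The mouse, tape roll and bottle haven't moved. I'll hand the job in.

```bash
python3 -c "
from workcell import env
print(env.hand_in())"
```

```text
the job is handed in; nothing more can be done
None
```

The right carton is the one that rattles. I handed in with it held in the gripper over the middle of the yellow mat.

- **Shake test:** I lifted, shook and stood back the left and middle cartons in order, then lifted and shook the right one. The change in wrist moment between forward and back strokes was 0.006 N m for the left and 0.015 N m for the middle. Both are within about 0.01–0.015 N m of noise. The right swung by 0.065 and 0.075 N m on repeated strokes, with the expected sign. That is slightly under the stated 0.08 but clearly different from the other two.
- **Final check:** At 28.6 s the grasp point was at (0.631, -0.251, 0.150) m, against a measured mat centre of (0.631, -0.250) m. The tool was vertical, nearly still, with the jaws 45 mm apart on the carton. The last pictures show the other two cartons on their outlines and the mouse, tape roll and bottle apparently where they started.
- **Limits of the check:** None of these checks failed. The two-view heights of the carton tops came out at 47–55 mm against the stated 55 mm, because the corners were read off coarsely. In the last top view the arm hides part of the held carton.

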